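# Clamp the lung chamber's lid evenly

## Robot

A 6-joint arm with a two-finger parallel gripper is mounted at the origin on the work surface. World frame = base frame: x ahead of the robot, y to its left, z up, the work surface at z = 0. Lengths are in m, angles in rad, forces in N, time in s.
With the tool pointing down it reaches from about 0.35 to 0.725 m from the base axis. Payload 4.3 kg.
Tool frame: the origin (TCP) lies between the finger pads; the fingertips stand env.tcp_to_tips ahead of it and the grasp point (between the pads) lies 11 mm behind it (env.tcp_to_tips is the distance from the TCP to the fingertips, in m); z points along the fingers, y is the line along which they close (so a half turn about z gives the same grasp; the last joint's range is limited). The gripper opens to 85 mm and grips with 20 to 120 N. Pads are 22 mm wide; open, the fingers measure 114 mm over their backs; the gripper's body (76 mm by 85 mm) begins 54 mm behind the grasp point. The pads swing forward as they close: fully open they stand 13 mm farther back than shut.
Start: joints at [1.199, 0.377, 0.081, 1.274, 0, 1.46], TCP at [0.149, 0.555, 0.239] pointing down, gripper open.
Joint ranges: [-2.72, 2.72], [-0.84, 1.66], [-1.02, 1.22], [-1.77, 2.12], [-1.37, 1.28], [-3.14, 3.14]. Speed limits (rad/s): [2.57, 2.57, 3.14, 3.14, 3.14, 3.14].

## Interface

Orientations are given as [roll, pitch, yaw] about the fixed x, y, z axes, in that order (R = Rz(yaw) Ry(pitch) Rx(roll)).
In Python, from workcell import env gives the robot as it stands. The module is installed in compiled form; this text tells all that it offers.
- The arm moves only by the tool servo_tool, never from a script. Its argument "targets" is a list of rows, each a list of 4 numbers: the shift along the tool's x, y, z in cm, then the turn about the tool's z in degrees. A call has exactly 10 rows; each row is the pose to reach, as a shift and turn from the pose commanded when the call began, along the tool's axes at that moment; what a row does not reach only later rows make up. A row lasts 1/10 s, in which the tool goes at most 50 mm and 8.59 degrees, less where a joint would pass 70% of its speed; a pose out of reach is approached as far as the arm can. A call with a gripper value outside its range is refused whole. "jaw" is the gripper's target within -1 to 1 (fully open at 1, half-way at 0, shut at -1), set as the call begins (left out, the last holds). The fingers move at their own pace and stop on an object; "grip_force" is the grip in N (left out, the last holds). Time passes only in rows, so rows that repeat a pose let the fingers close, or fill a call up. It gives the time, the measured TCP pose, the force, the opening and the grip force at its end, in the units of the state.
- env.read_state(): the state, without advancing time (a new reading comes with each control period).
- env.grab_frame(name): name is "scene" or "side" or "wrist"; returns a dict with "color" (384x512x3 uint8, red, green, blue), "z_map" (384x512 float32, m along the optical axis (not along the pixel's ray), 0 where there is no reading), "fx", "fy", "cx", "cy" (pixels), "R" (3x3) and "t" (3): a world point X has camera coordinates R X + t. Camera axes: x right, y down, z forward; pixel columns grow to the right and rows downward; lengths in m; the calibration is good to about 2 mm. A picture is of the moment at which its call begins.
- env.sign_off(): hands the job in; it is judged then, once.
The state is a dict: "time": time; "joint_pos": joint angles; "qvel": joint speeds; "joint_torque": joint torques, N m; "position": TCP position; "eef_rot": TCP orientation; "force": force on the tool from outside, world axes, zero at the start; "ft_torque": the same for the moment, N m; "opening": finger opening in m; "grasp_force": force on a finger pad.
Only numpy, scipy, OpenCV 4.12 (cv2) and the standard library are available. Lean on these libraries where they do the work, as an engineer would, in place of code of your own. Each camera call takes 0.05 s, during which the arm holds its last target. There are 200 camera calls.

## Task

Hand-tighten the four brass wing knobs on the lung demonstration chamber's lid, clockwise and in star order (after the first knob always the one opposite, then the other two), in two passes: on the first pass turn each knob only until you feel it bite plus a nip of some 10 to 15 degrees, and only when all four have bitten go round again and give each an eighth of a turn more. Do not overtighten, do not lean on the acrylic lid, leave the models around it where they stand, and let go of the knobs at the end.

Things in the scene. Friction and masses are not known exactly. Their poses are not given: they have to be found in the camera images.
- chamber: Lung demonstration chamber, fixed to the shelf: a low clear pot on a black disc 208 mm across, a tan plastic lung inside, closed by a clear round acrylic lid. Origin: centre of its underside; z up. The four knobs stand in a square ring, 75 mm from the chamber's vertical axis.
- lid: Clear acrylic lid, a disc 200 mm across and 10 mm thick, fixed on the chamber; its top face is 65 mm above the shelf. Origin: centre of its underside. It must not be leaned on.
- knob_a (a point): Brass wing knob a, at the chamber's +x +y corner (chamber axes), opposite knob c: an upright flat bar 42 mm long (its x), 12 mm thick (its y), 26 mm high. Point: the bar's centre, on its upright turning axis, 34 mm above the lid (the washer beneath reaches 8 mm). Clockwise from above tightens: it spins at 0.03 N m for 0.25 to 1.05 rad, different for each knob and unseen, then bites.
- seal_a (a joint): Squeeze of the seal under knob a, in m: 0 until the knob bites, then 0.0006 m per rad of clockwise turn (an eighth of a turn: 0.00047); the reading's noise is as large. Past the bite turning takes about 0.38 N m (about half that at rest), rising by 0.1 N m per rad; it stays where it is left and does not sink. Above 0.00087 m (1.45 rad past the bite) the lid cracks.
- knob_b (a point): Brass wing knob b, at the chamber's -x +y corner (chamber axes), opposite knob d: an upright flat bar 42 mm long (its x), 12 mm thick (its y), 26 mm high. Point: the bar's centre, on its upright turning axis, 34 mm above the lid (the washer beneath reaches 8 mm). Clockwise from above tightens: it spins at 0.03 N m for 0.25 to 1.05 rad, different for each knob and unseen, then bites.
- seal_b (a joint): Squeeze of the seal under knob b, in m: 0 until the knob bites, then 0.0006 m per rad of clockwise turn (an eighth of a turn: 0.00047); the reading's noise is as large. Past the bite turning takes about 0.38 N m (about half that at rest), rising by 0.1 N m per rad; it stays where it is left and does not sink. Above 0.00087 m (1.45 rad past the bite) the lid cracks.
- knob_c (a point): Brass wing knob c, at the chamber's -x -y corner (chamber axes), opposite knob a: an upright flat bar 42 mm long (its x), 12 mm thick (its y), 26 mm high. Point: the bar's centre, on its upright turning axis, 34 mm above the lid (the washer beneath reaches 8 mm). Clockwise from above tightens: it spins at 0.03 N m for 0.25 to 1.05 rad, different for each knob and unseen, then bites.
- seal_c (a joint): Squeeze of the seal under knob c, in m: 0 until the knob bites, then 0.0006 m per rad of clockwise turn (an eighth of a turn: 0.00047); the reading's noise is as large. Past the bite turning takes about 0.38 N m (about half that at rest), rising by 0.1 N m per rad; it stays where it is left and does not sink. Above 0.00087 m (1.45 rad past the bite) the lid cracks.
- knob_d (a point): Brass wing knob d, at the chamber's +x -y corner (chamber axes), opposite knob b: an upright flat bar 42 mm long (its x), 12 mm thick (its y), 26 mm high. Point: the bar's centre, on its upright turning axis, 34 mm above the lid (the washer beneath reaches 8 mm). Clockwise from above tightens: it spins at 0.03 N m for 0.25 to 1.05 rad, different for each knob and unseen, then bites.
- seal_d (a joint): Squeeze of the seal under knob d, in m: 0 until the knob bites, then 0.0006 m per rad of clockwise turn (an eighth of a turn: 0.00047); the reading's noise is as large. Past the bite turning takes about 0.38 N m (about half that at rest), rising by 0.1 N m per rad; it stays where it is left and does not sink. Above 0.00087 m (1.45 rad past the bite) the lid cracks.
- vise: Small cast-iron bench vise, bolted down, about 200 x 80 x 105 mm, brass handle to its -x; a bystander.
- eyeball: Yellowed eyeball model on a stub, 48 mm across, 68 mm high; loose, a bystander. Origin: centre of its underside.
- liver: Maroon rubber liver wedge, 106 x 60 x 36 mm; loose, a bystander. Origin: centre of its underside.
- molar: Chipped white plaster molar, 40 x 38 mm, 57 mm high; loose, a bystander. Origin: centre of its underside.
- petri: Closed petri dish, 94 mm across, 20 mm high; loose, a bystander. Origin: centre of its underside.
- femur: Ivory plastic bone model lying along its y axis, 206 mm long, 34 mm wide, 31 mm high; loose, a bystander. Origin: centre of its underside.
- slidebox: Wooden slide box, 90 x 110 x 32 mm; loose, a bystander. Origin: centre of its underside.
There are look-alikes about, which are no part of the job. What is meant by the chamber is not green, purple or red, and is the larger of those in its own colour.

How it is judged:
By the outcome, as a careful person would: the job done as asked, in the order asked, and still so for the second after the job is handed in, with the robot touching nothing.
It also fails if it takes over 72 s, if anything falls off the work surface, if the arm or the gripper's body presses on something with over 40 N, if the wrist force passes 120 N, or if a joint passes its speed limit or range.

## Working session

There is one attempt and no reset: what is moved stays moved. The work goes in short steps, Python scripts to look and compute and a tool call to move; the robot and the scene stay as the last step left them, time stands still between calls to the robot, and variables do not carry over. Pictures are saved under pics/ and viewed, at most 10 in all, crops included, and the job is handed in when it is done.

Besides the shell and the picture viewer there is one more tool, called as name(argument=value, ...), one argument or row to a line, values as JSON. servo_tool: Moves the arm, as the interface text tells. Its arguments: {"type":"object","properties":{"targets":{"type":"array"},"jaw":{"type":"number"},"grip_force":{"type":"number"}},"required":["targets"]}

```bash
mkdir -p pics; cat > h.py <<'E'
import numpy as np, cv2
from workcell import env
def grab(n,save=None):
    f=env.grab_frame(n)
    if save: cv2.imwrite('pics/'+save,f['color'][:,:,::-1])
    return f
def world(f):
    z=f['z_map'];v,u=np.mgrid[:z.shape[0],:z.shape[1]]
    P=np.stack([(u-f['cx'])/f['fx']*z,(v-f['cy'])/f['fy']*z,z],-1)
    return (P-f['t'])@f['R']
E
python3 - <<'E'
from h import *
s=env.read_state();print({k:np.round(v,3) for k,v in s.items()},env.tcp_to_tips)
for n in ['scene','side']:
    f=grab(n,n+'0.png'); np.savez(n+'0.npz',**f)
E
```

```text
{'time': np.float64(0.0), 'joint_pos': array([ 1.199,  0.378,  0.08 ,  1.274, -0.   ,  1.461]), 'qvel': array([-0.001, -0.   , -0.001,  0.001,  0.001,  0.   ]), 'joint_torque': array([ 1.0000e-03, -4.6361e+01,  2.6987e+01,  2.1000e-02, -0.0000e+00,
        0.0000e+00]), 'position': array([0.149, 0.555, 0.238]), 'eef_rot': array([-3.14, -0.  ,  2.88]), 'force': array([ 0.171, -0.114,  0.259]), 'ft_torque': array([ 0.014,  0.046, -0.019]), 'grasp_force': np.float64(0.0), 'opening': np.float64(0.085)} 0.008
```

View pics/scene0.png

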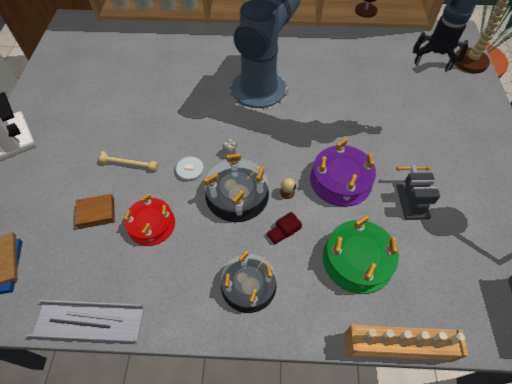

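View pics/side0.png

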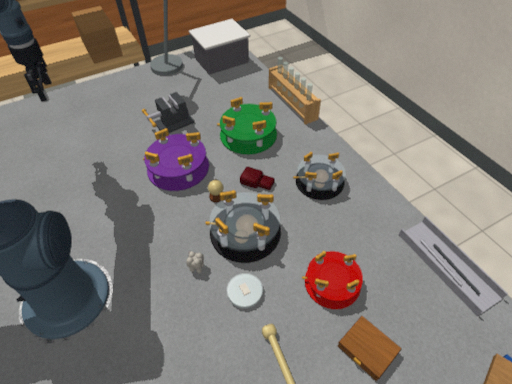

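The scene view shows five chambers: the clear/black large one at (237,190), a clear/black small one at (249,282), purple (343,175), green (361,255) and red (150,220). By the description I choose (237,190), the larger uncoloured one. Next I measure its knobs and check with a crop.

```bash
python3 - <<'E'
from h import *
for n in ['scene','side']:
    f=dict(np.load(n+'0.npz')); W=world(f); hsv=cv2.cvtColor(f['color'],cv2.COLOR_RGB2HSV)
    u,v=(237,190) if n=='scene' else (245,228)
    print(n,'approx',W[v,u])
    m=(hsv[...,0]>8)&(hsv[...,0]<28)&(hsv[...,1]>130)&(W[...,2]>0.08)&(W[...,2]<0.125)
    m[:, :]&=np.hypot(W[...,0]-W[v,u,0],W[...,1]-W[v,u,1])<0.13
    k,lab,st,c=cv2.connectedComponentsWithStats(m.astype(np.uint8))
    for i in range(1,k):
        if st[i,4]<8: continue
        P=W[lab==i]; T=P[P[:,2]>0.105]
        if len(T)<4: T=P
        (cx,cy),(w,h),a=cv2.minAreaRect((T[:,:2]*1000).astype(np.float32))
        d=np.linalg.svd(T[:,:2]-T[:,:2].mean(0))[2][0]
        print(c[i].round(),st[i,4],len(T),'mean',T.mean(0).round(4),'rect',round(cx),round(cy),round(w),round(h),'ang',np.degrees(np.arctan2(d[1],d[0])).round(1)%180, 'zmax',P[:,2].max().round(3))
f=dict(np.load('scene0.npz'))['color'][130:240,170:310,::-1]
f2=dict(np.load('side0.npz'))['color'][170:280,180:320,::-1]
cv2.imwrite('pics/crop.png',cv2.resize(np.vstack([f]),None,fx=5,fy=5,interpolation=2))
E
```

```text
scene approx [ 0.52594579 -0.04256228  0.06339189]
[233. 157.] 91 51 mean [ 0.4299 -0.0597  0.1111] rect 428 -60 14 44 ang 101.8 zmax 0.116
[260. 174.] 63 43 mean [0.4918 0.0263 0.1114] rect 490 26 10 45 ang 162.3 zmax 0.116
[211. 179.] 89 51 mean [ 0.5156 -0.1208  0.1109] rect 514 -121 12 44 ang 126.0 zmax 0.115
[238. 198.] 79 52 mean [ 0.5775 -0.0352  0.1112] rect 577 -35 11 43 ang 146.0 zmax 0.116
side approx [ 0.48957869 -0.08117957  0.06401624]
[227. 195.] 115 56 mean [0.4885 0.02   0.1099] rect 490 21 13 42 ang 160.7 zmax 0.116
[265. 198.] 104 50 mean [ 0.5755 -0.0426  0.1098] rect 576 -42 11 39 ang 145.2 zmax 0.114
[222. 226.] 99 58 mean [ 0.4282 -0.0669  0.11  ] rect 429 -66 10 43 ang 102.7 zmax 0.114
[261. 229.] 124 70 mean [ 0.514  -0.1281  0.1104] rect 514 -128 11 44 ang 127.6 zmax 0.115
```

View pics/crop.png

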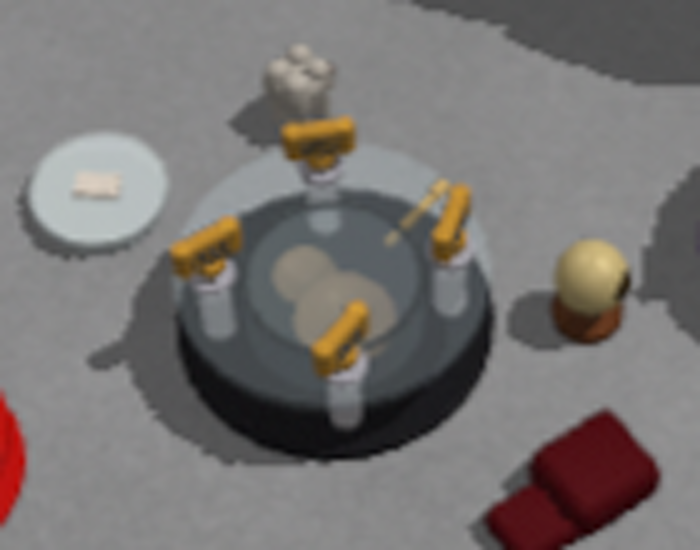

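The crop confirms the large clear chamber with four knobs: N (320,140), E (452,220), S (340,340) and W (207,250). The two cameras disagree by about 6 mm in y, so I'll refine with the wrist camera from above.

servo_tool(
  targets=[
    [-3.5,-3.5,-0.4,6],
    [-7,-7,-0.8,12],
    [-10.5,-10.5,-1.2,18],
    [-14,-14,-1.6,24],
    [-17.5,-17.5,-2,30],
    [-21,-21,-2.4,36],
    [-24.5,-24.5,-2.8,42],
    [-28,-28,-3.2,48],
    [-31.5,-31.5,-3.6,54],
    [-35,-35,-4,60],
  ],
  jaw=0.0,
  grip_force=60,
)

```text
time: 1.1
position: [0.3966, 0.1248, 0.2793]
eef_rot: [-3.142, -0.0, 1.828]
force: [1.4, 0.6, -0.6]
opening: 0.0426
grasp_force: 0.0
```

```bash
python3 - <<'E'
from h import *
f=dict(np.load('scene0.npz')); W=world(f); hsv=cv2.cvtColor(f['color'],cv2.COLOR_RGB2HSV)
for v in range(166,180,2):
  for u in range(246,262,2):
    if hsv[v,u,1]>80: print(u,v,hsv[v,u],W[v,u].round(3))
s=env.read_state();print(s['position'].round(4),s['eef_rot'].round(3),s['opening'])
E
```

```text
258 166 [ 20 104 192] [0.433 0.019 0.066]
256 168 [ 19  90 155] [0.441 0.013 0.066]
258 168 [ 19 101 172] [0.442 0.019 0.068]
260 168 [ 19 154 176] [0.475 0.026 0.113]
260 170 [ 19 180 184] [0.483 0.026 0.113]
260 172 [ 19 187 194] [0.488 0.027 0.111]
258 174 [ 18 168 168] [0.497 0.021 0.112]
260 174 [ 19 188 189] [0.496 0.027 0.111]
256 176 [ 18 107 124] [0.507 0.015 0.115]
258 176 [ 19 187 191] [0.505 0.021 0.113]
260 176 [ 19 176 165] [0.503 0.027 0.111]
256 178 [16 81 94] [0.508 0.015 0.106]
258 178 [ 19 185 128] [0.51  0.022 0.109]
260 178 [ 19 164 115] [0.502 0.027 0.098]
[0.3966 0.1248 0.2793] [-3.142 -0.     1.828] 0.04257467109901463
```

servo_tool(
  targets=[
    [-3,0.9,0,0],
    [-6.5,1.8,0,0],
    [-10,2.8,0,0],
    [-13.5,3.8,0,0],
    [-17,4.8,0,0],
    [-19.5,5.5,0,0],
    [-19.5,5.5,0,0],
    [-19.5,5.5,0,0],
    [-19.5,5.5,0,0],
    [-19.5,5.5,0,0],
  ],
)

```text
time: 2.1
position: [0.4993, -0.0464, 0.2793]
eef_rot: [-3.141, -0.0, 1.834]
force: [-0.6, -0.2, -0.5]
opening: 0.0429
grasp_force: 0.0
```

```bash
cat > m.py <<'E'
from h import *
def knobs(f,C=(0.502,-0.051),r=0.13):
    W=world(f); hsv=cv2.cvtColor(f['color'],cv2.COLOR_RGB2HSV)
    m=(hsv[...,0]>8)&(hsv[...,0]<28)&(hsv[...,1]>110)&(W[...,2]>0.1)&(W[...,2]<0.125)&(np.hypot(W[...,0]-C[0],W[...,1]-C[1])<r)
    k,lab,st,c=cv2.connectedComponentsWithStats(m.astype(np.uint8))
    for i in range(1,k):
        if st[i,4]<30: continue
        P=W[lab==i]; T=P[P[:,2]>np.median(P[:,2])-0.004]
        (cx,cy),(w,h),a=cv2.minAreaRect((T[:,:2]*1000).astype(np.float32))
        d=np.linalg.svd(T[:,:2]-T[:,:2].mean(0),full_matrices=False)[2][0]
        print(c[i].round(),st[i,4],'mean',T.mean(0).round(4),'rect',round(cx,1),round(cy,1),round(w),round(h),'ang',np.degrees(np.arctan2(d[1],d[0])).round(1)%180)
E
python3 - <<'E'
from m import *
f=grab('wrist','w1.png'); np.savez('w1.npz',**f); knobs(f)
s=env.read_state();print(s['position'].round(4),s['eef_rot'].round(3)); print('cam',(-f['R'].T@f['t']).round(4))
E
```

```text
[269. 108.] 513 mean [0.4901 0.0241 0.1122] rect 490.2 24.0 13 45 ang 163.5
[195. 170.] 374 mean [ 0.4287 -0.0601  0.1122] rect 428.5 -60.9 11 44 ang 102.2
[327. 183.] 423 mean [ 0.5747 -0.0369  0.1121] rect 575.6 -37.8 13 45 ang 148.0
[255. 236.] 369 mean [ 0.5137 -0.122   0.1121] rect 514.0 -122.9 12 44 ang 126.3
[ 0.4994 -0.0464  0.2794] [ 3.142 -0.     1.834]
cam [0.4789 0.0306 0.4146]
```

View pics/w1.png

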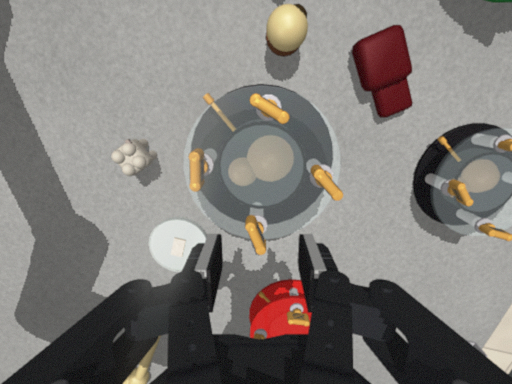

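The wrist view shows the ring of four knobs at pixels E (269,108), N (195,170), S (327,183) and W (255,236), centred at about (0.502, -0.049). I'm going down on N first.

servo_tool(
  targets=[
    [0.2,-3.5,4,1.5],
    [0.5,-7.3,8,3],
    [0.5,-7.3,12,3],
    [0.5,-7.3,15,3],
    [0.5,-7.3,17,3],
    [0.5,-7.3,18,3],
    [0.5,-7.3,18.6,3],
    [0.5,-7.3,19,3],
    [0.5,-7.3,19,3],
    [0.5,-7.3,19,3],
  ],
)

```text
time: 3.15
position: [0.4289, -0.0616, 0.0901]
eef_rot: [3.14, 0.001, 1.78]
force: [0.4, 0.6, 1.0]
opening: 0.043
grasp_force: 0.0
```

servo_tool(
  targets=[
    [0,0,0,0],
    [0,0,0,0],
    [0,0,0,0],
    [0,0,0,0],
    [0,0,0,0],
    [0,0,0,0],
    [0,0,0,0],
    [0,0,0,0],
    [0,0,0,0],
    [0,0,0,0],
  ],
  jaw=-1,
  grip_force=40,
)

```text
time: 4.15
position: [0.4284, -0.0616, 0.09]
eef_rot: [3.141, 0.001, 1.78]
force: [-2.2, -0.4, 5.2]
opening: 0.017
grasp_force: 38.9
```

```bash
cat > r.py <<'E'
from h import *
s=env.read_state(); print('t',s['time'].round(2),s['position'].round(4),'yaw',np.degrees(s['eef_rot'][2]).round(2),'F',s['force'].round(2),'T',s['ft_torque'].round(3),'op',s['opening'].round(4),'q6',s['joint_pos'][5].round(4),'tau6',s['joint_torque'][5].round(3),s['grasp_force'])
E
python3 r.py
```

```text
Traceback (most recent call last):
  File "r.py", line 2, in <module>
    s=env.read_state(); print('t',s['time'].round(2),s['position'].round(4),'yaw',np.degrees(s['eef_rot'][2]).round(2),'F',s['force'].round(2),'T',s['ft_torque'].round(3),'op',s['opening'].round(4),'q6',s['joint_pos'][5].round(4),'tau6',s['joint_torque'][5].round(3),s['grasp_force'])
                                  ^^^^^^^^^^^^^^^
AttributeError: 'float' object has no attribute 'round'
```

```bash
cat > r.py <<'E'
from h import *
s=env.read_state(); r=lambda k,n=3:np.round(s[k],n)
print('t',r('time',2),r('position',4),'yaw',np.degrees(s['eef_rot'][2]).round(2),'F',r('force',1),'T',r('ft_torque'),'op',r('opening',4),'q6',s['joint_pos'][5].round(4),'tau6',s['joint_torque'][5].round(3),'g',r('grasp_force',1))
E
python3 r.py
```

```text
t 4.15 [ 0.4284 -0.0616  0.09  ] yaw 101.99 F [-2.2 -0.4  5.2] T [-0.087  0.338  0.071] op 0.017 q6 1.072 tau6 0.006 g 38.9
```

servo_tool(
  targets=[
    [0,0,0,0],
    [0,0,0,2],
    [0,0,0,4],
    [0,0,0,6],
    [0,0,0,8],
    [0,0,0,10],
    [0,0,0,10],
    [0,0,0,10],
    [0,0,0,10],
    [0,0,0,10],
  ],
  grip_force=90,
)

```text
time: 5.15
position: [0.4286, -0.0617, 0.0903]
eef_rot: [3.14, 0.001, 1.606]
force: [-1.4, 1.0, 7.9]
opening: 0.0141
grasp_force: 88.1
```

```bash
python3 r.py
```

```text
t 5.15 [ 0.4286 -0.0617  0.0903] yaw 91.99 F [-1.4  1.   7.9] T [ 0.037  0.508 -0.041] op 0.0141 q6 1.2466 tau6 -0.031 g 88.1
```

servo_tool(
  targets=[
    [0,0,0,2],
    [0,0,0,4],
    [0,0,0,6],
    [0,0,0,6],
    [0,0,0,6],
    [0,0,0,6],
    [0,0,0,6],
    [0,0,0,6],
    [0,0,0,6],
    [0,0,0,6],
  ],
)

```text
time: 6.15
position: [0.4286, -0.0616, 0.0903]
eef_rot: [3.14, 0.0, 1.501]
force: [-2.3, 0.2, 7.5]
opening: 0.0138
grasp_force: 88.1
```

```bash
python3 r.py
```

```text
t 6.15 [ 0.4286 -0.0616  0.0903] yaw 85.99 F [-2.3  0.2  7.5] T [0.061 0.471 0.005] op 0.0138 q6 1.3513 tau6 -0.031 g 88.1
```

servo_tool(
  targets=[
    [0,0,0,0.6],
    [0,0,0,1.2],
    [0,0,0,1.8],
    [0,0,0,2.4],
    [0,0,0,3],
    [0,0,0,3.6],
    [0,0,0,4.2],
    [0,0,0,4.8],
    [0,0,0,5.4],
    [0,0,0,6],
  ],
)

```text
time: 7.15
position: [0.4287, -0.0616, 0.0903]
eef_rot: [3.14, 0.0, 1.396]
force: [-1.3, -0.1, 6.8]
opening: 0.0139
grasp_force: 88.1
```

```bash
python3 r.py
```

```text
t 7.15 [ 0.4287 -0.0616  0.0903] yaw 79.98 F [-1.3 -0.1  6.8] T [ 0.072  0.365 -0.   ] op 0.0139 q6 1.4563 tau6 -0.056 g 88.1
```

servo_tool(
  targets=[
    [0,0,0,0.6],
    [0,0,0,1.2],
    [0,0,0,1.8],
    [0,0,0,2.4],
    [0,0,0,3],
    [0,0,0,3.6],
    [0,0,0,4.2],
    [0,0,0,4.8],
    [0,0,0,5.4],
    [0,0,0,6],
  ],
)

```text
time: 8.15
position: [0.4287, -0.0616, 0.0903]
eef_rot: [3.14, 0.0, 1.291]
force: [-2.5, -0.8, 8.0]
opening: 0.014
grasp_force: 88.1
```

```bash
python3 r.py
```

```text
t 8.15 [ 0.4287 -0.0616  0.0903] yaw 73.98 F [-2.5 -0.8  8. ] T [0.069 0.373 0.025] op 0.014 q6 1.5611 tau6 -0.056 g 88.1
```

servo_tool(
  targets=[
    [0,0,0,0.6],
    [0,0,0,1.2],
    [0,0,0,1.8],
    [0,0,0,2.4],
    [0,0,0,3],
    [0,0,0,3.6],
    [0,0,0,4.2],
    [0,0,0,4.8],
    [0,0,0,5.4],
    [0,0,0,6],
  ],
)

```text
time: 9.15
position: [0.4288, -0.0617, 0.0903]
eef_rot: [3.14, 0.0, 1.187]
force: [-1.6, 0.8, 6.5]
opening: 0.0135
grasp_force: 88.1
```

```bash
python3 r.py
```

```text
t 9.15 [ 0.4288 -0.0617  0.0903] yaw 68.01 F [-1.6  0.8  6.5] T [0.045 0.359 0.318] op 0.0135 q6 1.6651 tau6 0.201 g 88.1
```

servo_tool(
  targets=[
    [0,0,0,1],
    [0,0,0,2],
    [0,0,0,3],
    [0,0,0,4],
    [0,0,0,5],
    [0,0,0,6],
    [0,0,0,7],
    [0,0,0,8],
    [0,0,0,9],
    [0,0,0,10],
  ],
)

```text
time: 10.15
position: [0.4289, -0.0617, 0.0903]
eef_rot: [3.14, -0.0, 1.013]
force: [-1.3, -1.2, 6.8]
opening: 0.0141
grasp_force: 88.1
```

```bash
python3 r.py
```

```text
t 10.15 [ 0.4289 -0.0617  0.0903] yaw 58.02 F [-1.3 -1.2  6.8] T [-0.149  0.336  0.419] op 0.0141 q6 1.8396 tau6 0.256 g 88.1
```

servo_tool(
  targets=[
    [0,0,0,0],
    [0,0,0,0],
    [0,0,0,0],
    [0,0,-3,0],
    [2.4,2.8,-5,-8],
    [4.9,5.6,-5,-16],
    [7.4,8.4,-5,-24],
    [9.8,11.2,-5,-32],
    [9.8,11.2,-5,-40],
    [9.8,11.2,-5,-48],
  ],
  jaw=0,
)

```text
time: 11.15
position: [0.576, -0.0374, 0.1385]
eef_rot: [-3.141, -0.0, 1.857]
force: [-0.0, -1.1, -0.1]
opening: 0.043
grasp_force: 0.0
```

```bash
python3 r.py; python3 -c "
from m import *
f=grab('wrist');knobs(f)"
```

```text
t 11.15 [ 0.576  -0.0374  0.1385] yaw 106.38 F [-0.  -1.1 -0.1] T [ 0.067  0.075 -0.006] op 0.043 q6 1.1102 tau6 1.153 g 0.0
[142.  91.] 1993 mean [0.4909 0.0248 0.1121] rect 490.9 24.3 13 45 ang 163.8
[ 26. 200.] 1611 mean [ 0.4312 -0.0591  0.1119] rect 429.2 -60.4 44 13 ang 64.0
[259. 228.] 1356 mean [ 0.5755 -0.036   0.1119] rect 576.5 -36.9 13 46 ang 147.4
```

```bash
python3 - <<'E'
from m import *
f=grab('wrist','w2.png'); np.savez('w2.npz',**f)
for n,F in (('w1',dict(np.load('w1.npz'))),('w2',f)):
    W=world(F); hsv=cv2.cvtColor(F['color'],cv2.COLOR_RGB2HSV)
    m=(hsv[...,0]>8)&(hsv[...,0]<28)&(hsv[...,1]>110)
    for nm,c in dict(N=(0.4285,-0.061),S=(.576,-.0375),E=(.4905,.0243)).items():
        for zl in (.1105,.1115):
            T=W[m&(np.hypot(W[...,0]-c[0],W[...,1]-c[1])<.028)&(W[...,2]>zl)][:,:2]
            d=np.linalg.svd(T-T.mean(0),full_matrices=False)[2][0]
            R=cv2.minAreaRect((T*1000).astype(np.float32))
            print(n,nm,zl,len(T),T.mean(0).round(4),np.degrees(np.arctan2(d[1],d[0])).round(1)%180,np.round(R[1],1),round(R[2],1))
print('side');knobs(grab('side'));print('scene');knobs(grab('scene'))
E
```

```text
w1 N 0.1105 340 [ 0.4285 -0.0604] 102.3 [11.  43.1] 11.1
w1 N 0.1115 295 [ 0.4283 -0.0608] 102.7 [11.  43.1] 11.1
w1 S 0.1105 352 [ 0.5749 -0.0372] 147.6 [11.7 44.6] 57.9
w1 S 0.1115 289 [ 0.5754 -0.0377] 147.6 [11.5 44.6] 57.1
w1 E 0.1105 467 [0.4897 0.0241] 163.0 [11.8 45.2] 73.6
w1 E 0.1115 390 [0.4894 0.0242] 163.0 [11.7 44.5] 73.3
w2 N 0.1105 1157 [ 0.4303 -0.0598] 63.599999999999994 [45.7 12.5] 62.2
w2 N 0.1115 976 [ 0.4299 -0.06  ] 63.7 [45.6 12.2] 63.6
w2 S 0.1105 1051 [ 0.5756 -0.0366] 147.5 [19.  44.2] 67.6
w2 S 0.1115 901 [ 0.5757 -0.037 ] 147.6 [19.  44.1] 67.6
w2 E 0.1105 1676 [0.4905 0.0246] 163.8 [12.7 45.2] 74.3
w2 E 0.1115 1415 [0.4902 0.0245] 163.7 [12.2 44.2] 74.5
side
[227. 193.] 78 mean [0.4897 0.0199 0.1099] rect 490.3 21.0 12 43 ang 163.9
[266. 197.] 54 mean [ 0.5782 -0.0445  0.1096] rect 575.5 -42.1 11 39 ang 152.5
[221. 224.] 71 mean [ 0.4286 -0.0664  0.1111] rect 428.9 -63.8 46 11 ang 61.8
[261. 227.] 90 mean [ 0.5145 -0.1275  0.1104] rect 514.6 -126.8 11 45 ang 127.0
scene
[260. 173.] 53 mean [0.491  0.0261 0.1128] rect 491.5 26.3 10 43 ang 161.8
[211. 178.] 71 mean [ 0.5163 -0.1219  0.1114] rect 514.9 -121.4 12 46 ang 127.4
```

View pics/w2.png

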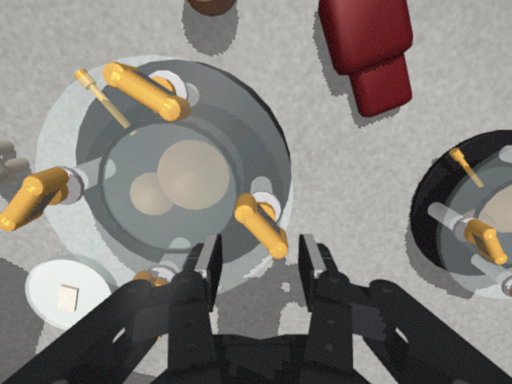

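The bar lags the tool by about 5° under load (N is now at about 63.5°), so I'll allow for that from here on. In the wrist view S is at (262,225), already between the fingers.

servo_tool(
  targets=[
    [0,0,0,-8.3],
    [0,0,0,-16.6],
    [0,0,0,-24.9],
    [0,0,1,-33.2],
    [0,0,2.5,-41.5],
    [0,0,4,-41.5],
    [0,0,4.6,-41.5],
    [0,0,5,-41.5],
    [0,0,5,-41.5],
    [0,0,5,-41.5],
  ],
)

```text
time: 12.35
position: [0.5754, -0.0377, 0.0899]
eef_rot: [3.141, 0.001, 2.574]
force: [0.5, 0.6, -0.2]
opening: 0.0425
grasp_force: 0.0
```

servo_tool(
  targets=[
    [0,0,0,0],
    [0,0,0,0],
    [0,0,0,0],
    [0,0,0,0],
    [0,0,0,0],
    [0,0,0,2],
    [0,0,0,4],
    [0,0,0,6],
    [0,0,0,8],
    [0,0,0,10],
  ],
  jaw=-1,
  grip_force=115,
)

```text
time: 13.35
position: [0.5758, -0.0373, 0.0905]
eef_rot: [3.14, 0.001, 2.399]
force: [-1.3, 1.3, 5.4]
opening: 0.0126
grasp_force: 112.9
```

```bash
python3 r.py
```

```text
t 13.35 [ 0.5758 -0.0373  0.0905] yaw 137.43 F [-1.3  1.3  5.4] T [0.289 0.132 0.025] op 0.0126 q6 0.5677 tau6 -0.253 g 112.9
```

servo_tool(
  targets=[
    [0,0,0,0.6],
    [0,0,0,1.2],
    [0,0,0,1.8],
    [0,0,0,2.4],
    [0,0,0,3],
    [0,0,0,3.6],
    [0,0,0,4.2],
    [0,0,0,4.8],
    [0,0,0,5.4],
    [0,0,0,6],
  ],
)

```text
time: 14.35
position: [0.5759, -0.0373, 0.0905]
eef_rot: [3.139, 0.001, 2.295]
force: [-0.2, 2.3, 5.5]
opening: 0.0126
grasp_force: 112.9
```

```bash
python3 r.py
```

```text
t 14.35 [ 0.5759 -0.0373  0.0905] yaw 131.49 F [-0.2  2.3  5.5] T [0.348 0.143 0.057] op 0.0126 q6 0.6715 tau6 -0.055 g 112.9
```

servo_tool(
  targets=[
    [0,0,0,0.6],
    [0,0,0,1.2],
    [0,0,0,1.8],
    [0,0,0,2.4],
    [0,0,0,3],
    [0,0,0,3.6],
    [0,0,0,4.2],
    [0,0,0,4.8],
    [0,0,0,5.4],
    [0,0,0,6],
  ],
)

```text
time: 15.35
position: [0.576, -0.0372, 0.0905]
eef_rot: [3.139, 0.001, 2.19]
force: [-0.1, 1.8, 4.9]
opening: 0.0125
grasp_force: 112.9
```

```bash
python3 r.py
```

```text
t 15.35 [ 0.576  -0.0372  0.0905] yaw 125.5 F [-0.1  1.8  4.9] T [0.339 0.128 0.055] op 0.0125 q6 0.7762 tau6 -0.055 g 112.9
```

servo_tool(
  targets=[
    [0,0,0,0.6],
    [0,0,0,1.2],
    [0,0,0,1.8],
    [0,0,0,2.4],
    [0,0,0,3],
    [0,0,0,3.6],
    [0,0,0,4.2],
    [0,0,0,4.8],
    [0,0,0,5.4],
    [0,0,0,6],
  ],
)

```text
time: 16.35
position: [0.5761, -0.0372, 0.0905]
eef_rot: [3.139, 0.0, 2.086]
force: [-0.2, 1.7, 4.4]
opening: 0.0123
grasp_force: 113.0
```

```bash
python3 r.py
```

```text
t 16.35 [ 0.5761 -0.0372  0.0905] yaw 119.49 F [-0.2  1.7  4.4] T [0.328 0.074 0.103] op 0.0123 q6 0.881 tau6 -0.055 g 113.0
```

servo_tool(
  targets=[
    [0,0,0,0.6],
    [0,0,0,1.2],
    [0,0,0,1.8],
    [0,0,0,2.4],
    [0,0,0,3],
    [0,0,0,3.6],
    [0,0,0,4.2],
    [0,0,0,4.8],
    [0,0,0,5.4],
    [0,0,0,6],
  ],
)

```text
time: 17.35
position: [0.5761, -0.0372, 0.0905]
eef_rot: [3.139, 0.0, 1.981]
force: [0.5, 1.7, 4.4]
opening: 0.013
grasp_force: 113.0
```

```bash
python3 r.py
```

```text
t 17.35 [ 0.5761 -0.0372  0.0905] yaw 113.5 F [0.5 1.7 4.4] T [ 0.382 -0.01   0.06 ] op 0.013 q6 0.9857 tau6 -0.054 g 113.0
```

servo_tool(
  targets=[
    [0,0,0,0.6],
    [0,0,0,1.2],
    [0,0,0,1.8],
    [0,0,0,2.4],
    [0,0,0,3],
    [0,0,0,3.6],
    [0,0,0,4.2],
    [0,0,0,4.8],
    [0,0,0,5.4],
    [0,0,0,6],
  ],
)

```text
time: 18.35
position: [0.5762, -0.0371, 0.0905]
eef_rot: [3.139, -0.0, 1.876]
force: [0.7, 1.5, 4.6]
opening: 0.0124
grasp_force: 113.0
```

```bash
python3 r.py
```

```text
t 18.35 [ 0.5762 -0.0371  0.0905] yaw 107.5 F [0.7 1.5 4.6] T [0.426 0.028 0.026] op 0.0124 q6 1.0904 tau6 -0.054 g 113.0
```

servo_tool(
  targets=[
    [0,0,0,0.6],
    [0,0,0,1.2],
    [0,0,0,1.8],
    [0,0,0,2.4],
    [0,0,0,3],
    [0,0,0,3.6],
    [0,0,0,4.2],
    [0,0,0,4.8],
    [0,0,0,5.4],
    [0,0,0,6],
  ],
)

```text
time: 19.35
position: [0.5763, -0.0371, 0.0905]
eef_rot: [3.138, -0.001, 1.771]
force: [-0.5, 2.5, 5.6]
opening: 0.0124
grasp_force: 112.9
```

```bash
python3 r.py
```

```text
t 19.35 [ 0.5763 -0.0371  0.0905] yaw 101.5 F [-0.5  2.5  5.6] T [ 0.461 -0.018  0.03 ] op 0.0124 q6 1.1951 tau6 -0.054 g 112.9
```

servo_tool(
  targets=[
    [0,0,0,0.6],
    [0,0,0,1.2],
    [0,0,0,1.8],
    [0,0,0,2.4],
    [0,0,0,3],
    [0,0,0,3.6],
    [0,0,0,4.2],
    [0,0,0,4.8],
    [0,0,0,5.4],
    [0,0,0,6],
  ],
)

```text
time: 20.35
position: [0.5764, -0.0371, 0.0905]
eef_rot: [3.138, -0.001, 1.667]
force: [0.2, 1.9, 4.9]
opening: 0.0128
grasp_force: 113.0
```

```bash
python3 r.py
```

```text
t 20.35 [ 0.5764 -0.0371  0.0905] yaw 95.51 F [0.2 1.9 4.9] T [ 0.436 -0.062  0.198] op 0.0128 q6 1.2996 tau6 0.083 g 113.0
```

servo_tool(
  targets=[
    [0,0,0,2],
    [0,0,0,4],
    [0,0,0,6],
    [0,0,0,8],
    [0,0,0,10],
    [0,0,0,12],
    [0,0,0,14],
    [0,0,0,14],
    [0,0,0,14],
    [0,0,0,14],
  ],
)

```text
time: 21.35
position: [0.5766, -0.0371, 0.0905]
eef_rot: [3.138, -0.002, 1.424]
force: [1.3, 2.9, 5.3]
opening: 0.0125
grasp_force: 113.1
```

```bash
python3 r.py
```

```text
t 21.35 [ 0.5766 -0.0371  0.0905] yaw 81.58 F [1.3 2.9 5.3] T [ 0.655 -0.238  0.231] op 0.0125 q6 1.5429 tau6 0.209 g 113.1
```

servo_tool(
  targets=[
    [0,0,0,0],
    [0,0,0,0],
    [0,0,0,0],
    [0,0,-3,0],
    [1.2,-2.4,-5,-8],
    [2.4,-4.7,-5,-16],
    [3.6,-7.1,-5,-24.5],
    [4.8,-9.4,-5,-33],
    [4.8,-9.4,-5,-41.5],
    [4.8,-9.4,-5,-50],
  ],
  jaw=0,
)

```text
time: 22.35
position: [0.4877, 0.024, 0.139]
eef_rot: [-3.14, -0.001, 2.302]
force: [-0.1, 0.5, -0.1]
opening: 0.0424
grasp_force: 0.0
```

```bash
cat > k.py <<'E'
from m import *
f=grab('wrist'); W=world(f); hsv=cv2.cvtColor(f['color'],cv2.COLOR_RGB2HSV)
m=(hsv[...,0]>8)&(hsv[...,0]<28)&(hsv[...,1]>110)
for nm,c in dict(N=(0.4288,-0.0615),S=(.576,-.0372),E=(.4905,.0243),W=(.514,-.123)).items():
    T=W[m&(np.hypot(W[...,0]-c[0],W[...,1]-c[1])<.028)&(W[...,2]>.1105)][:,:2]
    if len(T)<100: continue
    d=np.linalg.svd(T-T.mean(0),full_matrices=False)[2][0]
    R=cv2.minAreaRect((T*1000).astype(np.float32))
    print(nm,len(T),T.mean(0).round(4),np.degrees(np.arctan2(d[1],d[0])).round(1)%180,np.round(R[0],1),np.round(R[1],1),round(R[2],1))
E
python3 r.py; python3 k.py
```

```text
t 22.35 [0.4877 0.024  0.139 ] yaw 131.89 F [-0.1  0.5 -0.1] T [-0.028 -0.025  0.032] op 0.0424 q6 0.7592 tau6 1.225 g 0.0
N 914 [ 0.4284 -0.0603] 62.0 [428.3 -61.1] [45.1 12.1] 61.6
E 1043 [0.4889 0.0252] 163.4 [489.7  24.5] [28.4 40.6] 43.9
W 237 [ 0.5052 -0.1114] 113.7 [ 506.6 -112.6] [11.7 21.2] 39.8
```

servo_tool(
  targets=[
    [0,0.2,0,-8],
    [-0.1,0.2,0,-16],
    [-0.1,0.2,1,-24],
    [-0.1,0.2,2.5,-32],
    [-0.1,0.2,4,-32],
    [-0.1,0.2,4.6,-32],
    [-0.1,0.2,5,-32],
    [-0.1,0.2,5,-32],
    [-0.1,0.2,5,-32],
    [-0.1,0.2,5,-32],
  ],
)

```text
time: 23.4
position: [0.4919, 0.0243, 0.0899]
eef_rot: [3.141, 0.001, 2.853]
force: [0.0, 0.2, -0.5]
opening: 0.043
grasp_force: 0.0
```

servo_tool(
  targets=[
    [0,0,0,0],
    [0,0,0,0],
    [0,0,0,0],
    [0,0,0,0],
    [0,0,0,2.5],
    [0,0,0,5],
    [0,0,0,7.5],
    [0,0,0,10],
    [0,0,0,11.5],
    [0,0,0,12],
  ],
  jaw=-1,
)

```text
time: 24.4
position: [0.4915, 0.0235, 0.0903]
eef_rot: [-3.14, 0.002, 2.643]
force: [-2.4, -3.3, 6.0]
opening: 0.0128
grasp_force: 113.0
```

```bash
python3 r.py
```

```text
t 24.4 [0.4915 0.0235 0.0903] yaw 151.44 F [-2.4 -3.3  6. ] T [-0.523  0.523  0.057] op 0.0128 q6 0.4184 tau6 0.029 g 113.0
```

servo_tool(
  targets=[
    [0,0,0,0.6],
    [0,0,0,1.2],
    [0,0,0,1.8],
    [0,0,0,2.4],
    [0,0,0,3],
    [0,0,0,3.6],
    [0,0,0,4.2],
    [0,0,0,4.8],
    [0,0,0,5.4],
    [0,0,0,6],
  ],
)

```text
time: 25.4
position: [0.4914, 0.0234, 0.0903]
eef_rot: [-3.14, 0.002, 2.539]
force: [-3.7, -4.0, 5.8]
opening: 0.0126
grasp_force: 113.0
```

```bash
python3 r.py
```

```text
t 25.4 [0.4914 0.0234 0.0903] yaw 145.45 F [-3.7 -4.   5.8] T [-0.552  0.539  0.023] op 0.0126 q6 0.523 tau6 -0.051 g 113.0
```

servo_tool(
  targets=[
    [0,0,0,0.6],
    [0,0,0,1.2],
    [0,0,0,1.8],
    [0,0,0,2.4],
    [0,0,0,3],
    [0,0,0,3.6],
    [0,0,0,4.2],
    [0,0,0,4.8],
    [0,0,0,5.4],
    [0,0,0,6],
  ],
)

```text
time: 26.4
position: [0.4913, 0.0233, 0.0902]
eef_rot: [-3.14, 0.002, 2.434]
force: [-2.7, -2.4, 6.2]
opening: 0.0127
grasp_force: 113.0
```

```bash
python3 r.py
```

```text
t 26.4 [0.4913 0.0233 0.0902] yaw 139.45 F [-2.7 -2.4  6.2] T [-0.622  0.59   0.069] op 0.0127 q6 0.6276 tau6 -0.051 g 113.0
```

servo_tool(
  targets=[
    [0,0,0,0.6],
    [0,0,0,1.2],
    [0,0,0,1.8],
    [0,0,0,2.4],
    [0,0,0,3],
    [0,0,0,3.6],
    [0,0,0,4.2],
    [0,0,0,4.8],
    [0,0,0,5.4],
    [0,0,0,6],
  ],
)

```text
time: 27.4
position: [0.4913, 0.0233, 0.0903]
eef_rot: [-3.14, 0.002, 2.329]
force: [-2.7, -3.0, 6.7]
opening: 0.0123
grasp_force: 113.0
```

```bash
python3 r.py
```

```text
t 27.4 [0.4913 0.0233 0.0903] yaw 133.44 F [-2.7 -3.   6.7] T [-0.703  0.608  0.06 ] op 0.0123 q6 0.7324 tau6 -0.05 g 113.0
```

servo_tool(
  targets=[
    [0,0,0,0.6],
    [0,0,0,1.2],
    [0,0,0,1.8],
    [0,0,0,2.4],
    [0,0,0,3],
    [0,0,0,3.6],
    [0,0,0,4.2],
    [0,0,0,4.8],
    [0,0,0,5.4],
    [0,0,0,6],
  ],
)

```text
time: 28.4
position: [0.4912, 0.0232, 0.0902]
eef_rot: [-3.14, 0.002, 2.224]
force: [-2.7, -3.3, 6.7]
opening: 0.0126
grasp_force: 113.0
```

```bash
python3 r.py
```

```text
t 28.4 [0.4912 0.0232 0.0902] yaw 127.45 F [-2.7 -3.3  6.7] T [-0.698  0.642 -0.001] op 0.0126 q6 0.837 tau6 -0.05 g 113.0
```

servo_tool(
  targets=[
    [0,0,0,0.6],
    [0,0,0,1.2],
    [0,0,0,1.8],
    [0,0,0,2.4],
    [0,0,0,3],
    [0,0,0,3.6],
    [0,0,0,4.2],
    [0,0,0,4.8],
    [0,0,0,5.4],
    [0,0,0,6],
  ],
)

```text
time: 29.4
position: [0.4911, 0.0231, 0.0902]
eef_rot: [-3.14, 0.002, 2.12]
force: [-3.8, -2.8, 6.4]
opening: 0.0127
grasp_force: 113.0
```

```bash
python3 r.py
```

```text
t 29.4 [0.4911 0.0231 0.0902] yaw 121.44 F [-3.8 -2.8  6.4] T [-0.715  0.65   0.025] op 0.0127 q6 0.9418 tau6 -0.05 g 113.0
```

servo_tool(
  targets=[
    [0,0,0,0.6],
    [0,0,0,1.2],
    [0,0,0,1.8],
    [0,0,0,2.4],
    [0,0,0,3],
    [0,0,0,3.6],
    [0,0,0,4.2],
    [0,0,0,4.8],
    [0,0,0,5.4],
    [0,0,0,6],
  ],
)

```text
time: 30.4
position: [0.491, 0.0231, 0.0902]
eef_rot: [-3.14, 0.003, 2.016]
force: [-3.5, -4.0, 7.5]
opening: 0.0129
grasp_force: 113.0
```

```bash
python3 r.py
```

```text
t 30.4 [0.491  0.0231 0.0902] yaw 115.5 F [-3.5 -4.   7.5] T [-0.804  0.795  0.439] op 0.0129 q6 1.0456 tau6 0.308 g 113.0
```

servo_tool(
  targets=[
    [0,0,0,2],
    [0,0,0,4],
    [0,0,0,6],
    [0,0,0,8],
    [0,0,0,10],
    [0,0,0,10.5],
    [0,0,0,10.5],
    [0,0,0,10.5],
    [0,0,0,10.5],
    [0,0,0,10.5],
  ],
)

```text
time: 31.4
position: [0.4908, 0.023, 0.0902]
eef_rot: [-3.14, 0.003, 1.833]
force: [-2.4, -3.5, 8.3]
opening: 0.013
grasp_force: 113.0
```

```bash
python3 r.py
```

```text
t 31.4 [0.4908 0.023  0.0902] yaw 105.01 F [-2.4 -3.5  8.3] T [-0.815  0.858  0.293] op 0.013 q6 1.2285 tau6 0.325 g 113.0
```

servo_tool(
  targets=[
    [0,0,0,0],
    [0,0,0,0],
    [0,0,0,0],
    [0,0,-3,0],
    [-3,-0.3,-5,0],
    [-6.5,-0.7,-5,-5],
    [-10,-1.1,-5,-11],
    [-13,-1.4,-5,-17],
    [-14.8,-1.6,-5,-21.5],
    [-14.8,-1.6,-5,-21.5],
  ],
  jaw=0,
)

```text
time: 32.4
position: [0.5149, -0.125, 0.1392]
eef_rot: [3.141, 0.001, 2.205]
force: [-0.5, 0.1, 0.6]
opening: 0.0428
grasp_force: 0.0
```

```bash
python3 r.py; python3 k.py
```

```text
t 32.4 [ 0.5149 -0.125   0.1392] yaw 126.33 F [-0.5  0.1  0.6] T [ 0.005 -0.038 -0.039] op 0.0428 q6 0.5789 tau6 -0.466 g 0.0
N 1875 [ 0.4292 -0.0615] 62.2 [428.7 -61.8] [44.8 13.2] 63.4
S 1268 [ 0.5755 -0.0374] 84.5 [576.  -37.9] [45.3 12.6] 85.5
E 694 [0.4954 0.009 ] 100.8 [495.1   9.2] [12.3 15.9] 25.3
W 1075 [ 0.5134 -0.1227] 126.4 [ 516.2 -123.3] [31.6 41.5] 8.2
```

servo_tool(
  targets=[
    [0.2,0,1.5,0],
    [0.2,0,3,0],
    [0.2,0,4.2,0],
    [0.2,0,4.7,0],
    [0.2,0,5,0],
    [0.2,0,5,0],
    [0.2,0,5,0],
    [0.2,0,5,0],
    [0.2,0,5,0],
    [0.2,0,5,0],
  ],
)

```text
time: 33.45
position: [0.5132, -0.1213, 0.0896]
eef_rot: [3.141, 0.0, 2.208]
force: [0.2, 0.5, -0.2]
opening: 0.0424
grasp_force: 0.0
```

servo_tool(
  targets=[
    [0,0,0,0],
    [0,0,0,0],
    [0,0,0,0],
    [0,0,0,0],
    [0,0,0,2],
    [0,0,0,4],
    [0,0,0,6],
    [0,0,0,8],
    [0,0,0,10],
    [0,0,0,12],
  ],
  jaw=-1,
)

```text
time: 34.45
position: [0.5133, -0.1211, 0.0899]
eef_rot: [3.141, 0.0, 1.997]
force: [-1.0, 1.1, 3.8]
opening: 0.013
grasp_force: 112.9
```

```bash
python3 r.py
```

```text
t 34.45 [ 0.5133 -0.1211  0.0899] yaw 114.43 F [-1.   1.1  3.8] T [0.157 0.185 0.013] op 0.013 q6 0.7922 tau6 -0.254 g 112.9
```

servo_tool(
  targets=[
    [0,0,0,0.6],
    [0,0,0,1.2],
    [0,0,0,1.8],
    [0,0,0,2.4],
    [0,0,0,3],
    [0,0,0,3.6],
    [0,0,0,4.2],
    [0,0,0,4.8],
    [0,0,0,5.4],
    [0,0,0,6],
  ],
)

```text
time: 35.45
position: [0.5136, -0.121, 0.0899]
eef_rot: [3.14, 0.0, 1.894]
force: [-0.8, 1.4, 5.0]
opening: 0.0127
grasp_force: 112.9
```

```bash
python3 r.py
```

```text
t 35.45 [ 0.5136 -0.121   0.0899] yaw 108.55 F [-0.8  1.4  5. ] T [0.289 0.042 0.302] op 0.0127 q6 0.895 tau6 0.183 g 112.9
```

servo_tool(
  targets=[
    [0,0,0,2],
    [0,0,0,4],
    [0,0,0,6],
    [0,0,0,8],
    [0,0,0,10],
    [0,0,0,12],
    [0,0,0,12],
    [0,0,0,12],
    [0,0,0,12],
    [0,0,0,12],
  ],
)

```text
time: 36.45
position: [0.5142, -0.1209, 0.0899]
eef_rot: [3.139, -0.0, 1.686]
force: [1.5, 2.4, 5.5]
opening: 0.0126
grasp_force: 113.2
```

```bash
python3 r.py
```

```text
t 36.45 [ 0.5142 -0.1209  0.0899] yaw 96.58 F [1.5 2.4 5.5] T [ 0.526 -0.488  0.283] op 0.0126 q6 1.104 tau6 0.283 g 113.2
```

servo_tool(
  targets=[
    [0,0,0,0],
    [0,0,0,0],
    [0,0,0,0],
    [0,0,-3,0],
    [1.4,-1.6,-5,0],
    [3.4,-3.9,-5,8.5],
    [5.1,-5.8,-5,17],
    [6.9,-7.8,-5,25.5],
    [6.9,-7.8,-5,34],
    [6.9,-7.8,-5,34],
  ],
  jaw=0,
)

```text
time: 37.45
position: [0.4265, -0.0612, 0.139]
eef_rot: [-3.141, 0.001, 1.091]
force: [1.4, -0.1, -0.6]
opening: 0.0428
grasp_force: 0.0
```

```bash
python3 r.py; python3 k.py
```

```text
t 37.45 [ 0.4265 -0.0612  0.139 ] yaw 62.53 F [ 1.4 -0.1 -0.6] T [ 0.027 -0.022 -0.077] op 0.0428 q6 1.7606 tau6 0.669 g 0.0
N 1072 [ 0.429 -0.06 ] 62.5 [421.7 -56.8] [44.6 31.3] 56.8
S 1821 [ 0.5753 -0.0365] 84.8 [575.6 -37.3] [44.8 13.6] 85.2
E 1930 [0.4897 0.0247] 109.3 [490.  24.] [12.6 45.1] 18.7
W 1005 [ 0.5136 -0.1219] 99.1 [ 514.  -123.4] [12.6 45.9] 8.7
```

servo_tool(
  targets=[
    [0.1,0.2,1.5,0],
    [0.1,0.2,3,0],
    [0.1,0.2,4.2,0],
    [0.1,0.2,4.7,0],
    [0.1,0.2,5,0],
    [0.1,0.2,5,0],
    [0.1,0.2,5,0],
    [0.1,0.2,5,0],
    [0.1,0.2,5,0],
    [0.1,0.2,5,0],
  ],
)

```text
time: 38.5
position: [0.4301, -0.0615, 0.0896]
eef_rot: [3.141, -0.0, 1.091]
force: [-0.3, 0.5, -0.9]
opening: 0.0429
grasp_force: 0.0
```

servo_tool(
  targets=[
    [0,0,0,0],
    [0,0,0,0],
    [0,0,0,0],
    [0,0,0,0],
    [0,0,0,2],
    [0,0,0,5],
    [0,0,0,8],
    [0,0,0,11],
    [0,0,0,14],
    [0,0,0,17],
  ],
  jaw=-1,
)

```text
time: 39.5
position: [0.4295, -0.0613, 0.0899]
eef_rot: [-3.141, 0.0, 0.793]
force: [-2.8, 0.4, 7.2]
opening: 0.013
grasp_force: 112.9
```

```bash
python3 r.py
```

```text
t 39.5 [ 0.4295 -0.0613  0.0899] yaw 45.46 F [-2.8  0.4  7.2] T [0.188 0.718 0.409] op 0.013 q6 2.06 tau6 -0.001 g 112.9
```

servo_tool(
  targets=[
    [0,0,0,4],
    [0,0,0,8],
    [0,0,0,12],
    [0,0,0,16],
    [0,0,0,20],
    [0,0,0,24],
    [0,0,0,28],
    [0,0,0,31],
    [0,0,0,31],
    [0,0,0,31],
  ],
)

```text
time: 40.5
position: [0.4298, -0.0618, 0.0899]
eef_rot: [3.141, 0.0, 0.254]
force: [-3.2, -0.5, 7.0]
opening: 0.0128
grasp_force: 113.0
```

```bash
python3 r.py
```

```text
t 40.5 [ 0.4298 -0.0618  0.0899] yaw 14.54 F [-3.2 -0.5  7. ] T [-0.092  0.509  0.314] op 0.0128 q6 2.5993 tau6 0.293 g 113.0
```

servo_tool(
  targets=[
    [0,0,0,0],
    [0,0,0,0],
    [0,0,0,0],
    [0,0,-3,0],
    [3.5,0.3,-5,-8],
    [7.3,0.6,-5,-16.4],
    [11,0.9,-5,-24.8],
    [14.7,1.3,-5,-33.2],
    [14.7,1.3,-5,-41.6],
    [14.7,1.3,-5,-50],
  ],
  jaw=0,
)

```text
time: 41.5
position: [0.5766, -0.037, 0.1386]
eef_rot: [-3.141, -0.0, 1.132]
force: [-0.4, 0.3, 0.8]
opening: 0.0425
grasp_force: 0.0
```

```bash
python3 r.py; python3 k.py
```

```text
t 41.5 [ 0.5766 -0.037   0.1386] yaw 64.89 F [-0.4  0.3  0.8] T [ 0.003 -0.014  0.068] op 0.0425 q6 1.8352 tau6 1.21 g 0.0
S 1071 [ 0.5767 -0.0361] 84.7 [576.8 -37.1] [45.  12.6] 85.3
E 1177 [0.4914 0.0249] 109.0 [490.5  24.3] [12.9 45.3] 19.4
```

servo_tool(
  targets=[
    [0,0,0,-8],
    [0,0,0,-16],
    [0,0,1.5,-20.3],
    [0,0,3,-20.3],
    [0,0,4.2,-20.3],
    [0,0,4.7,-20.3],
    [0,0,5,-20.3],
    [0,0,5,-20.3],
    [0,0,5,-20.3],
    [0,0,5,-20.3],
  ],
)

```text
time: 42.55
position: [0.576, -0.0374, 0.0899]
eef_rot: [3.14, 0.0, 1.48]
force: [-1.2, 0.1, 0.0]
opening: 0.0428
grasp_force: 0.0
```

servo_tool(
  targets=[
    [0,0,0,0],
    [0,0,0,0],
    [0,0,0,0],
    [0,0,0,0],
    [0,0,0,2],
    [0,0,0,5],
    [0,0,0,8],
    [0,0,0,11],
    [0,0,0,14],
    [0,0,0,17],
  ],
  jaw=-1,
)

```text
time: 43.55
position: [0.5767, -0.0374, 0.0903]
eef_rot: [3.139, -0.001, 1.182]
force: [0.8, -0.2, 5.6]
opening: 0.0129
grasp_force: 112.9
```

```bash
python3 r.py
```

```text
t 43.55 [ 0.5767 -0.0374  0.0903] yaw 67.75 F [ 0.8 -0.2  5.6] T [-0.003 -0.211  0.442] op 0.0129 q6 1.7846 tau6 0.008 g 112.9
```

servo_tool(
  targets=[
    [0,0,0,4],
    [0,0,0,8],
    [0,0,0,12],
    [0,0,0,16],
    [0,0,0,20],
    [0,0,0,24],
    [0,0,0,28],
    [0,0,0,31],
    [0,0,0,31],
    [0,0,0,31],
  ],
)

```text
time: 44.55
position: [0.5769, -0.0376, 0.0903]
eef_rot: [3.139, -0.002, 0.644]
force: [1.6, -0.9, 4.9]
opening: 0.0124
grasp_force: 113.1
```

```bash
python3 r.py
```

```text
t 44.55 [ 0.5769 -0.0376  0.0903] yaw 36.89 F [ 1.6 -0.9  4.9] T [-0.106 -0.352  0.264] op 0.0124 q6 2.323 tau6 0.286 g 113.1
```

servo_tool(
  targets=[
    [0,0,0,0],
    [0,0,0,0],
    [0,0,0,0],
    [0,0,-3,0],
    [-0.8,-2.5,-5,-8],
    [-1.6,-5,-5,-16.4],
    [-2.4,-7.6,-5,-24.8],
    [-3.2,-10.1,-5,-33.2],
    [-3.2,-10.1,-5,-41.6],
    [-3.2,-10.1,-5,-50],
  ],
  jaw=0,
)

```text
time: 45.55
position: [0.4876, 0.0251, 0.1389]
eef_rot: [-3.14, -0.0, 1.522]
force: [0.3, -0.4, -0.2]
opening: 0.0432
grasp_force: 0.0
```

```bash
python3 r.py; python3 k.py
```

```text
t 45.55 [0.4876 0.0251 0.1389] yaw 87.21 F [ 0.3 -0.4 -0.2] T [ 0.002 -0.077 -0.017] op 0.0432 q6 1.5408 tau6 1.211 g 0.0
N 115 [ 0.4135 -0.0645] 17.900000000000006 [427.9 -59.1] [44.2 11.3] 24.0
S 142 [ 0.5891 -0.0246] 142.7 [589.6 -24.4] [ 7.4 12.3] 48.6
E 1045 [0.4899 0.0256] 109.6 [480.6  21.3] [32.6 45.7] 18.6
```

servo_tool(
  targets=[
    [0,0.1,0,-8],
    [0,0.1,0,-16],
    [0,0.1,1.5,-22.2],
    [0,0.1,3,-22.2],
    [0,0.1,4.2,-22.2],
    [0,0.1,4.7,-22.2],
    [0,0.1,5,-22.2],
    [0,0.1,5,-22.2],
    [0,0.1,5,-22.2],
    [0,0.1,5,-22.2],
  ],
)

```text
time: 46.6
position: [0.4909, 0.0243, 0.0899]
eef_rot: [3.14, 0.0, 1.902]
force: [-0.2, -0.5, 0.6]
opening: 0.0429
grasp_force: 0.0
```

servo_tool(
  targets=[
    [0,0,0,0],
    [0,0,0,0],
    [0,0,0,0],
    [0,0,0,0],
    [0,0,0,2],
    [0,0,0,5],
    [0,0,0,8],
    [0,0,0,11],
    [0,0,0,14],
    [0,0,0,17],
  ],
  jaw=-1,
)

```text
time: 47.6
position: [0.4904, 0.0243, 0.0902]
eef_rot: [3.141, 0.001, 1.605]
force: [-2.4, -1.2, 7.1]
opening: 0.0119
grasp_force: 112.9
```

```bash
python3 r.py
```

```text
t 47.6 [0.4904 0.0243 0.0902] yaw 91.94 F [-2.4 -1.2  7.1] T [-0.09   0.458  0.458] op 0.0119 q6 1.4573 tau6 0.009 g 112.9
```

servo_tool(
  targets=[
    [0,0,0,4],
    [0,0,0,8],
    [0,0,0,12],
    [0,0,0,16],
    [0,0,0,20],
    [0,0,0,24],
    [0,0,0,28],
    [0,0,0,31],
    [0,0,0,31],
    [0,0,0,31],
  ],
)

```text
time: 48.6
position: [0.4906, 0.0242, 0.0902]
eef_rot: [3.141, -0.0, 1.065]
force: [-2.8, -0.9, 6.5]
opening: 0.0125
grasp_force: 113.0
```

```bash
python3 r.py
```

```text
t 48.6 [0.4906 0.0242 0.0902] yaw 61.04 F [-2.8 -0.9  6.5] T [-0.09   0.375  0.303] op 0.0125 q6 1.9966 tau6 0.292 g 113.0
```

servo_tool(
  targets=[
    [0,0,0,0],
    [0,0,0,0],
    [0,0,0,0],
    [0,0,-3,0],
    [-2.4,1.9,-5,-7],
    [-5.4,4.2,-5,-15],
    [-8.6,6.7,-5,-23],
    [-11.8,9.2,-5,-31],
    [-11.8,9.2,-5,-38],
    [-11.8,9.2,-5,-38],
  ],
  jaw=0,
)

```text
time: 49.6
position: [0.5137, -0.1246, 0.1391]
eef_rot: [3.142, -0.0, 1.725]
force: [-0.0, 0.2, -0.0]
opening: 0.0425
grasp_force: 0.0
```

```bash
python3 r.py; python3 k.py
```

```text
t 49.6 [ 0.5137 -0.1246  0.1391] yaw 98.85 F [-0.   0.2 -0. ] T [ 0.025  0.036 -0.017] op 0.0425 q6 1.0581 tau6 -0.564 g 0.0
N 1605 [ 0.4294 -0.0617] 18.900000000000006 [429. -62.] [45.1 12.8] 18.7
S 1593 [ 0.576  -0.0376] 41.0 [576.  -37.8] [45.6 12.1] 41.1
W 1065 [ 0.5142 -0.1222] 99.1 [ 516.  -121.7] [50.3 38.5] 47.0
```

servo_tool(
  targets=[
    [0,0,1.5,0],
    [0,0,3,0],
    [0,0,4.2,0],
    [0,0,4.7,0],
    [0,0,5,0],
    [0,0,5,0],
    [0,0,5,0],
    [0,0,5,0],
    [0,0,5,0],
    [0,0,5,0],
  ],
)

```text
time: 50.65
position: [0.5138, -0.1236, 0.0896]
eef_rot: [3.141, 0.0, 1.728]
force: [-1.0, -0.3, -0.4]
opening: 0.0425
grasp_force: 0.0
```

servo_tool(
  targets=[
    [0,0,0,0],
    [0,0,0,0],
    [0,0,0,0],
    [0,0,0,0],
    [0,0,0,2],
    [0,0,0,5],
    [0,0,0,8],
    [0,0,0,11],
    [0,0,0,14],
    [0,0,0,17],
  ],
  jaw=-1,
)

```text
time: 51.65
position: [0.5147, -0.1234, 0.09]
eef_rot: [3.139, -0.0, 1.431]
force: [1.1, 1.1, 4.4]
opening: 0.0126
grasp_force: 112.9
```

servo_tool(
  targets=[
    [0,0,0,4],
    [0,0,0,8],
    [0,0,0,12],
    [0,0,0,16],
    [0,0,0,20],
    [0,0,0,24],
    [0,0,0,28],
    [0,0,0,32],
    [0,0,0,32],
    [0,0,0,32],
  ],
)

```text
time: 52.65
position: [0.515, -0.1235, 0.09]
eef_rot: [3.139, -0.002, 0.875]
force: [2.5, 2.0, 4.6]
opening: 0.0127
grasp_force: 113.1
```

```bash
python3 r.py
```

```text
t 52.65 [ 0.515  -0.1235  0.09  ] yaw 50.11 F [2.5 2.  4.6] T [ 0.298 -0.762  0.269] op 0.0127 q6 1.9112 tau6 0.287 g 113.1
```

servo_tool(
  targets=[
    [0,0,0,0],
    [0,0,0,0],
    [0,0,0,0],
    [0,0,-3,0],
    [0,0,-6,0],
    [1,-1,-9,0],
    [2.5,-2.7,-12,0],
    [4,-4.2,-15,0],
    [4.7,-5.2,-17,0],
    [4.7,-5.2,-17,0],
  ],
  jaw=0,
)

```text
time: 53.65
position: [0.5047, -0.0532, 0.262]
eef_rot: [3.138, -0.002, 0.875]
force: [0.8, 0.4, -0.0]
opening: 0.0425
grasp_force: 0.0
```

```bash
python3 r.py; python3 k.py; python3 -c "
from h import *
grab('wrist','w3.png')"
```

```text
t 53.65 [ 0.5047 -0.0532  0.262 ] yaw 50.11 F [ 0.8  0.4 -0. ] T [0.007 0.014 0.014] op 0.0425 q6 2.0369 tau6 0.091 g 0.0
N 293 [ 0.4316 -0.0598] 15.0 [428.1 -60.4] [44.9 12.2] 14.7
S 503 [ 0.5763 -0.037 ] 41.0 [576.  -37.5] [44.9 12.4] 41.3
E 465 [0.4907 0.0244] 66.3 [490.8  24.3] [44.7 11.6] 66.5
W 305 [ 0.5166 -0.1195] 53.900000000000006 [ 516.1 -119.7] [38.3 12.1] 53.2
```

View pics/w3.png

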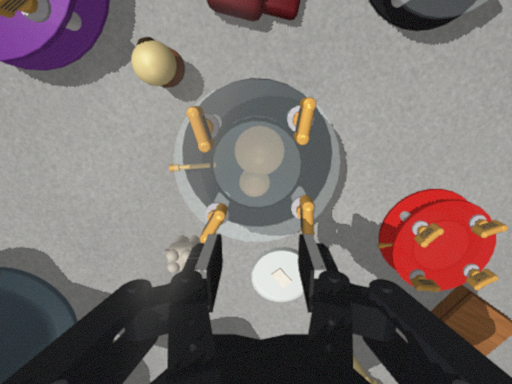

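All four knobs turned about 43–45° on the second pass: N (213,222), E (200,130), S (305,120) and W (307,215). The gripper is clear and the models around the chamber haven't moved, so I'm handing in.

```bash
python3 -c "
from workcell import env
print(env.sign_off())"
```

```text
the job is handed in; nothing more can be done
None
```

I tightened all four knobs in star order over two passes: to the bite plus an estimated 9–13° nip, then a further 43–45° each by the camera (an eighth of a turn is 45°). The knobs were released and the job was handed in at about 54 s; no verdict came back.

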